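# Show which sample goes where, then confirm

### The arm

A 6-joint arm with a two-finger parallel gripper is mounted at the origin on the work surface. World frame = base frame: x ahead of the robot, y to its left, z up, the work surface at z = 0. Lengths are in m, angles in rad, forces in N, time in s.
With the tool pointing down it reaches from about 0.375 to 0.925 m from the base axis. Payload 5.7 kg.
Tool frame: the origin (TCP) lies midway between the tips of the shut fingers; the grasp point (between the pads) lies 19 mm behind it; z points along the fingers, x is the direction in which the jaws open and shut, and the axes are right-handed (so a half turn about z gives the same grasp; the last joint's range is limited). The gripper opens to 88 mm and grips with 3 to 60 N. Pads are 20 mm wide; open, the fingers measure 115 mm over their backs; the gripper's body (75 mm by 178 mm) begins 61 mm behind the grasp point.
Start: joints at [1.148, 0.359, 1.51, -0, 1.272, -0.115], TCP at [0.182, 0.572, 0.223] pointing down, gripper open.
Joint ranges: [-2.97, 2.97], [-1.01, 2.36], [0.21, 2.38], [-0.96, 4.11], [0.2, 2.71], [-2.98, 2.98]. Speed limits (rad/s): [2.39, 2.39, 3.14, 3.14, 3.14, 3.14].

### API

Orientations are given as a unit quaternion [x, y, z, w].
In Python, from bench import move_ptp, servo_line, goto_joints, move_gripper, sleep, inverse_kinematics, capture, PlanningError, close_job, spot_in, silhouettes, current_clock, current_joint_pos, current_qvel, current_joint_torque, current_position, current_orientation, current_force, current_torque, current_finger_gap gives the robot as it stands. Calls block until the motion is done:
- move_ptp(position, orientation): joint-space move of the TCP to a pose.
- servo_line(position, orientation=None, rate=0.15, contact_N=None): straight line of the TCP; orientation=None keeps the orientation; rate is the mean speed in m/s. With contact_N (N) it stops when the force on the tool has changed by that much, and returns True; else False.
- goto_joints(angles): joint-space move.
- move_gripper(opening): finger opening in m; the grip force is fixed at half the most; returns when the fingers have stopped.
- sleep(seconds).
- inverse_kinematics(position, orientation): joint angles nearest the present ones, or None.
- capture(name): name is "side" or "top" or "wrist"; returns a dict with "image" (420x560x3 uint8, blue, green, red), "range_z" (420x560 float32, m along the optical axis (not along the pixel's ray), 0 where there is no reading), "intrinsics" (3x3 intrinsics, pixels), "R" (3x3) and "t" (3): a world point X has camera coordinates R X + t. Camera axes: x right, y down, z forward; pixel columns grow to the right and rows downward; lengths in m; the calibration is good to about 2 mm. A picture is of the moment at which its call begins.
A pose or a line that the arm cannot do raises PlanningError and nothing moves.
- close_job(): hands the job in, once; it reports no verdict.
Trained networks look in the newest picture that a camera, given by its name, has taken for a name from the list of things; names that differ only in an ending like _2 or _b are one class to them, and where a whole thing is asked for, a point or a joint stands for the part that bears it (a point fixed in the world has none). Each returns a list of dicts, best first, with "conf" (0 to 1); they miss things now and then, are a little off and sometimes report something else, mostly with a low value. They report only what shows in the picture. A call takes as long as a camera call.
- spot_in(camera, query): "xy" ([column, row] in pixels, amid what is visible of it).
- silhouettes(camera, query): "region" (420x560 bool, what is visible of it) and "xy" ([column, row] in pixels, amid what is visible of it).
Readings, each from a call of its own:
- current_clock(): time.
- current_joint_pos(): joint angles.
- current_qvel(): joint speeds.
- current_joint_torque(): joint torques, N m.
- current_position(): TCP position.
- current_orientation(): TCP orientation.
- current_force(): force on the tool from outside, world axes, zero at the start.
- current_torque(): the same for the moment, N m.
- current_finger_gap(): finger opening in m.
Only numpy, scipy, OpenCV 4.12 (cv2) and the standard library are available. Lean on these libraries where they do the work, as an engineer would, in place of code of your own. Each camera call takes 0.05 s, during which the arm holds its last target.

### The job

Show the overhead camera which sample goes where: point at the red-capped tube in the white rack by holding the fingertips still about 2 to 3 cm above the middle of its cap for two seconds, then point in the same way, for two seconds, at the empty hole ringed in green in the grey carrier. Then push the orange lever on the switch box all the way over to its far side and draw clear of it. Do not touch the tubes, the rack, the carrier or any of the loose things standing about, and do not bring the fingertips down over any other tube.

Things in the scene. Friction and masses are not known exactly. Their poses are not given: they have to be found in the camera images.
- tube_red_cap (a point): the sample to be shown, in one of the four places of the white rack (the only red cap): clear sample tube 24 mm across with a red cap 29 mm across, 80 mm long in all, standing loose and upright; this point is the centre of the cap's top face, 90 mm above the table; z up
- free_mouth (a point): centre of the mouth of the one empty hole (25.6 mm wide, 50 mm deep) of the carrier, level with the carrier's top, 60 mm above the table; a bright green ring 42 mm across lies round it. Its nearest tubes stand 60 mm away, their caps reaching 30 mm above this point; z up
- lever (a joint): confirm lever on the switch box: hinge, rad; 0 = leaning fully towards the robot side (-x of the box), 1.0 = leaning fully to the far side (+x of the box), 0.5 = upright; light friction (about 1 N at the knob), stays where it is left, has stops at 0 and 1.0; starts between 0 and 0.2
- lever_tip (a point): centre of the orange ball knob (26 mm diameter) at the end of the lever, 70 mm from its hinge; the hinge axis is along the box's y axis, above the box's centre, 27 mm above the table; the knob centre is at 88 mm height at either end of the swing and 97 mm when upright; its horizontal offset from the hinge is 34 mm at either end
- switch_box: grey switch box fixed to the table, 120 x 100 x 30 mm (x, y, z), lamps and a dark strip on its top, the lever in its middle; origin: centre of its underside, x = the direction in which the lever is pushed to confirm (away from the robot, box yaw within 0.3 rad)
- rack: white tube rack, 50 x 200 x 60 mm, fixed; four holes in a row along its y, 50 mm apart, each holding a tube with a differently coloured cap; origin: centre of its underside
- carrier: grey sample carrier of the analyser, 120 x 120 x 60 mm, fixed; four holes on a 60 mm square, three holding tubes and one empty; origin: centre of its underside
- reagent: brown reagent bottle with blue cap, 60 mm across, 140 mm tall, loose; origin: centre of its underside
- sharps_pot: yellow lidded pot, 88 mm across, 93 mm tall, loose; origin: centre of its underside
- beaker: clear beaker, 64 mm across, 80 mm tall, loose; origin: centre of its underside
- tip_box: pipette-tip box, 122 x 87 x 85 mm, loose; origin: centre of its underside
- pipette: white pipette lying along its x, about 235 mm long, 28 mm high, loose; origin: under the middle of its handle
- tube_blue: another sample in the white rack: clear tube with a blue cap 29 mm across, 80 mm tall, standing loose and upright; origin: centre of its underside, so the cap's top is 80 mm above it
- tube_white: another sample in the white rack: clear tube with a white cap 29 mm across, 80 mm tall, standing loose and upright; origin: centre of its underside, so the cap's top is 80 mm above it
- tube_yellow: another sample in the white rack: clear tube with a yellow cap 29 mm across, 80 mm tall, standing loose and upright; origin: centre of its underside, so the cap's top is 80 mm above it
- loaded_blue: a sample already loaded in the grey carrier: clear tube with a blue cap 29 mm across, 80 mm tall, standing loose and upright; origin: centre of its underside, so the cap's top is 80 mm above it
- loaded_white: a sample already loaded in the grey carrier: clear tube with a white cap 29 mm across, 80 mm tall, standing loose and upright; origin: centre of its underside, so the cap's top is 80 mm above it
- loaded_yellow: a sample already loaded in the grey carrier: clear tube with a yellow cap 29 mm across, 80 mm tall, standing loose and upright; origin: centre of its underside, so the cap's top is 80 mm above it
- tube_red: the red-capped tube as a whole; origin: centre of its underside, 80 mm below the cap's top

How it is judged:
By the outcome, as a careful person would: the job done as asked, in the order asked, and still so for the second after the job is handed in, with the robot touching nothing.
It also fails if it takes over 58 s, if anything falls off the work surface, if the arm or the gripper's body presses on something with over 40 N, if the wrist force passes 120 N, or if a joint passes its speed limit or range.

## Working session

There is one attempt and no reset: what is moved stays moved. The work goes in short steps, each a Python script; the robot and the scene stay as the last script left them, time stands still between calls to the robot, and variables do not carry over. Pictures are saved under pics/ and viewed, and the job is handed in when it is done.

```bash
mkdir -p pics
cat > h.py <<'E'
import numpy as np, cv2
from bench import *
def world(c,uv,d):
    K=c["intrinsics"]; p=np.array([(uv[0]-K[0,2])/K[0,0]*d,(uv[1]-K[1,2])/K[1,1]*d,d])
    return c["R"].T@(p-c["t"])
def onplane(c,uv,z):
    o=-c["R"].T@c["t"]; r=world(c,uv,1.0)-o
    return o+r*(z-o[2])/r[2]
def cloud(c):
    K=c["intrinsics"]; d=c["range_z"]; v,u=np.mgrid[:420,:560]
    p=np.stack([(u-K[0,2])/K[0,0]*d,(v-K[1,2])/K[1,1]*d,d],-1)
    return (p-c["t"])@c["R"]
E
python3 - <<'E'
from h import *
print(current_clock(),current_position(),current_orientation())
for n in("top","side"):
    c=capture(n); cv2.imwrite(f"pics/{n}0.png",c["image"])
    np.savez(f"{n}0.npz",**c)
    print(n,-c["R"].T@c["t"])
    for q in("tube_red_cap","free_mouth","lever_tip","switch_box","rack","carrier","reagent","sharps_pot","beaker","tip_box","pipette"):
        for r in spot_in(n,q)[:2]:
            uv=np.array(r["xy"]); u,v=np.round(uv).astype(int)
            print(q,round(r["conf"],2),uv.round(1),world(c,uv,c["range_z"][v,u]).round(3))
E
```

```text
0.0 [0.18151399 0.57118292 0.22184252] [ 8.07139811e-01  5.90359671e-01 -7.60216564e-04  4.53560719e-04]
top [0.44522438 0.00313622 1.2919728 ]
free_mouth 0.53 [383.1 222.8] [ 0.534 -0.303  0.059]
switch_box 0.92 [292.4 244.9] [ 0.467 -0.015  0.039]
rack 0.63 [198.7 244.8] [0.469 0.282 0.062]
carrier 0.63 [373.2 233.5] [ 0.501 -0.271  0.055]
reagent 0.68 [350.3 158.5] [ 0.732 -0.197  0.108]
sharps_pot 0.73 [226.8 152.6] [0.759 0.191 0.092]
beaker 0.55 [297.8 154.2] [ 0.774 -0.037  0.005]
tip_box 0.84 [126.9 258.4] [0.428 0.502 0.081]
tip_box 0.29 [205.7 242.7] [0.476 0.261 0.059]
pipette 0.97 [453.  217.3] [ 0.553 -0.541  0.02 ]
side [0.32755193 0.74107164 0.89768504]
tube_red_cap 0.73 [297.4 289.5] [0.454 0.264 0.089]
lever_tip 0.74 [329.9 170.4] [ 0.499 -0.22   0.06 ]
lever_tip 0.61 [332.3 220.5] [ 0.439 -0.034  0.03 ]
switch_box 0.71 [321.6 226.3] [0.461 0.008 0.04 ]
rack 0.76 [283.7 316.6] [0.466 0.328 0.061]
carrier 0.74 [330.9 174. ] [ 0.493 -0.215  0.05 ]
carrier 0.67 [274.7 319.8] [0.478 0.357 0.09 ]
reagent 0.78 [259.  153.9] [ 0.737 -0.184  0.091]
sharps_pot 0.65 [199.8 242.3] [0.744 0.218 0.09 ]
beaker 0.65 [236.1 190.9] [ 0.743 -0.01   0.075]
tip_box 0.63 [266.4 400.7] [0.328 0.741 0.898]
```

View pics/top0.png

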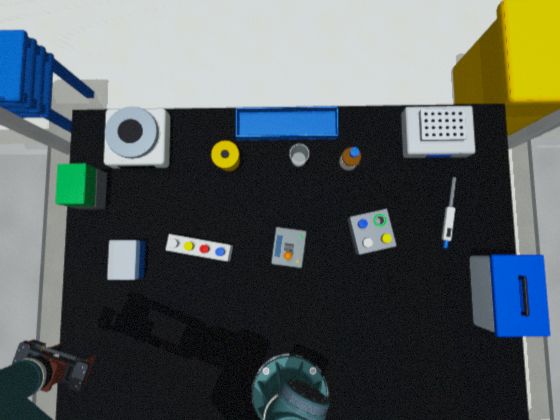

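View pics/side0.png

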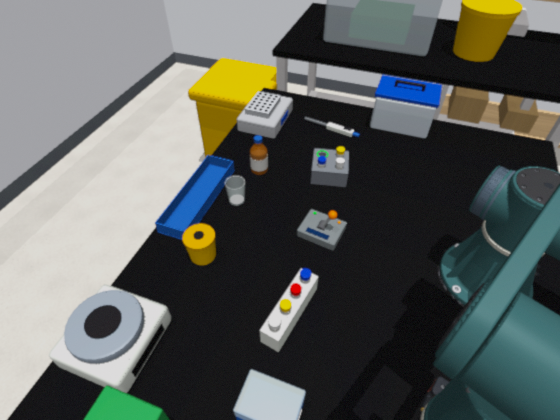

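The top view shows the red cap at about (204,249), the green ring at (380,220) and the orange knob at (288,256). The network's first "lever_tip" in the side view (330,170) is the carrier, so it's wrong. The real knob there is at (333,214). I'll refine these positions by colour.

Run:
```python
from h import *
def seg(n,uv,r,h0,h1,smin=120,vmin=60):
    c=np.load(f"{n}0.npz"); hsv=cv2.cvtColor(c["image"],cv2.COLOR_BGR2HSV).astype(int)
    H,S,V=hsv[...,0],hsv[...,1],hsv[...,2]
    hm=(H>=h0)&(H<=h1) if h0<=h1 else (H>=h0)|(H<=h1)
    m=hm&(S>smin)&(V>vmin); k=np.zeros_like(m); x,y=uv; k[y-r:y+r+1,x-r:x+r+1]=1
    m&=k; ys,xs=np.nonzero(m); P=cloud(c)[m]
    return c,m,xs,ys,P
for n,L in dict(top=[("red",(204,249),10,170,4,.09),("green",(380,220),12,45,80,.06),("knob",(288,256),10,5,20,.09)],
  side=[("red",(296,289),10,172,4,.09),("green",(323,153),9,45,80,.06),("knob",(333,214),8,5,18,.09)]).items():
    for name,uv,r,a,b,z in L:
        c,m,xs,ys,P=seg(n,uv,r,a,b)
        uv2=((xs.min()+xs.max())/2,(ys.min()+ys.max())/2); mu=(xs.mean(),ys.mean())
        print(n,name,len(xs),np.round(uv2,1),np.round(mu,1),"plane bbox",onplane(c,uv2,z).round(4),"mean",onplane(c,mu,z).round(4),"depth med",np.median(P,0).round(4),"zmax",P[:,2].max().round(3), "size",np.ptp(P,axis=0).round(3))
# box orientation, other caps, rack etc
c=np.load("top0.npz"); P=cloud(c); 
x=P
def rect(lo,hi,zlo,zhi):
    m=np.all((P[...,:2]>lo)&(P[...,:2]<hi),-1)&(P[...,2]>zlo)&(P[...,2]<zhi)
    r=cv2.minAreaRect(P[m][:,:2].astype(np.float32)); print(np.round(r[0],4),np.round(r[1],3),round(r[2],1),m.sum())
rect((.36,-.1),(.56,.09),.02,.04)
rect((.40,.15),(.56,.42),.05,.07)
rect((.40,-.4),(.62,-.17),.05,.07)
im=np.concatenate([cv2.resize(c["image"][s],(390,390),interpolation=cv2.INTER_CUBIC) for s in (np.s_[220:280,260:320],np.s_[200:260,345:405])],1)
cv2.imwrite("pics/z.png",im)
```

```text
top red 59 [204.  248.5] [204.  248.4] plane bbox [0.4572 0.2595 0.09  ] mean [0.4574 0.2596 0.09  ] depth med [0.4586 0.2597 0.0893] zmax 1.292 size [0.023 0.27  1.213]
top green 63 [380. 220.] [379.6 219.7] plane bbox [ 0.543  -0.2932  0.06  ] mean [ 0.544  -0.2921  0.06  ] depth med [ 0.5429 -0.2923  0.0615] zmax 0.069 size [0.038 0.04  0.016]
top knob 48 [287.5 255.5] [287.5 255.4] plane bbox [0.4337 0.0014 0.09  ] mean [0.4339 0.0013 0.09  ] depth med [ 0.4338 -0.      0.1007] zmax 0.107 size [0.023 0.021 0.081]
side red 108 [295. 289.] [295.3 289.2] plane bbox [0.4599 0.2649 0.09  ] mean [0.459  0.2652 0.09  ] depth med [0.4587 0.2656 0.0899] zmax 0.898 size [0.144 0.492 0.819]
side green 31 [322.5 153. ] [322.5 152.5] plane bbox [ 0.5465 -0.3002  0.06  ] mean [ 0.5472 -0.3028  0.06  ] depth med [ 0.5495 -0.3021  0.0626] zmax 0.066 size [0.039 0.04  0.008]
side knob 72 [334.  215.5] [332.7 214.3] plane bbox [ 0.4315 -0.0006  0.09  ] mean [ 0.4361 -0.0037  0.09  ] depth med [0.4369 0.0038 0.0961] zmax 0.106 size [0.049 0.123 0.108]
[ 0.4622 -0.0027] [0.101 0.12 ] 81.9 1063
[0.4633 0.2864] [0.201 0.05 ] 79.5 698
[ 0.5099 -0.2691] [0.12  0.122] 12.2 1187
```

View pics/z.png

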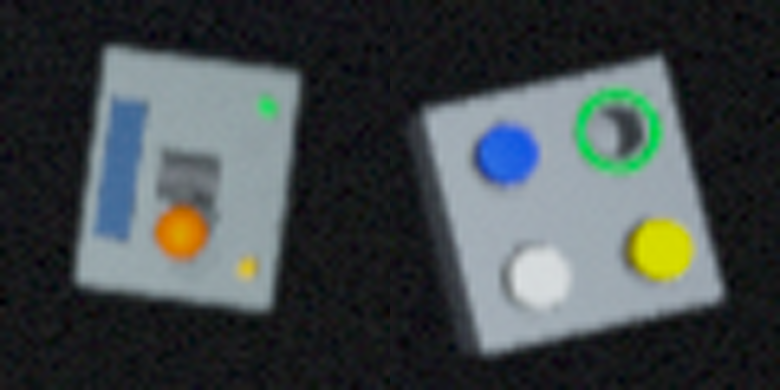

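The positions agree with the rack, carrier and box geometry. With the fits applied:

| Point | x | y |
|---|---|---|
| Red cap | .4585 | .262 |
| Free mouth | .545 | -.2935 |
| Box centre | .462 | -.003 (yaw -8.1°) |

Next I'll shut the fingers and point.

```bash
cat >> h.py <<'E'
def q(yaw): return [np.cos(yaw/2),np.sin(yaw/2),0,0]
Y=np.deg2rad(81.9)
RED=np.array([.4585,.262,.090]); MOUTH=np.array([.545,-.2935,.060])
E
python3 - <<'E'
from h import *
move_gripper(0.0)
for p in (RED,MOUTH,np.array([.401,.0055,.05])):
    for z in(.025,.14): print(inverse_kinematics(p+[0,0,z],q(Y)))
move_ptp(RED+[0,0,.14],q(Y))
c=capture("wrist"); cv2.imwrite("pics/w1.png",c["image"])
for r in spot_in("wrist","tube_red_cap")[:2]: print(r, onplane(c,r["xy"],.09))
print(current_clock(),current_position(),current_finger_gap(),current_joint_pos())
E
```

```text
[ 3.88299891e-01  3.83198097e-01  1.78591407e+00 -4.44089210e-16
  9.72480490e-01 -1.04112477e+00]
[ 3.88299891e-01  2.48454424e-01  1.65459139e+00 -4.44089210e-16
  1.23854684e+00 -1.04112477e+00]
[-6.05534861e-01  5.30722665e-01  1.60597195e+00 -4.44089210e-16
  1.00489804e+00 -2.03495952e+00]
[-6.05534861e-01  4.05886095e-01  1.49478957e+00 -4.44089210e-16
  1.24091699e+00 -2.03495952e+00]
[-1.58946049e-01  3.01556991e-01  2.08975502e+00 -4.44089210e-16
  7.50280642e-01 -1.58837071e+00]
[-1.58946049e-01  1.06641802e-01  1.95331579e+00 -4.44089210e-16
  1.08163506e+00 -1.58837071e+00]
4.175 [0.45811051 0.26291612 0.23000698] 0.0006236336299715968 [ 3.90037925e-01  2.48567164e-01  1.65441458e+00  2.36707064e-04
  1.23854688e+00 -1.04078885e+00]
```

View pics/w1.png

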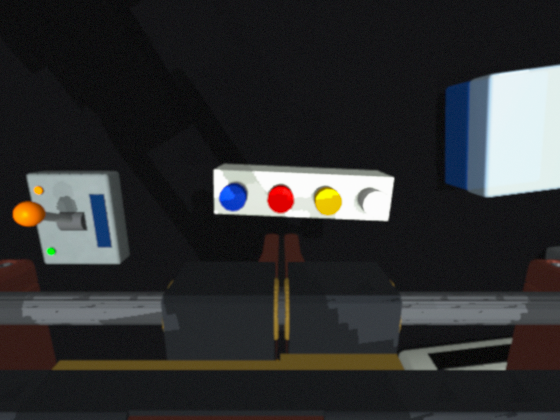

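The wrist view shows the red cap at (281,199), in the same column as the fingers. I'll compute its position from this view as a third measurement, then point.

Run:
```python
from h import *
c=capture("wrist"); hsv=cv2.cvtColor(c["image"],cv2.COLOR_BGR2HSV).astype(int)
m=((hsv[...,0]>172)|(hsv[...,0]<5))&(hsv[...,1]>150)&(hsv[...,2]>120); m[:180]=0; m[215:]=0; m[:,:260]=0; m[:,300:]=0
P=cloud(c)[m]; t=P[np.abs(P[:,2]-.09)<.004]
w=(t.min(0)+t.max(0))/2
print("wrist red",len(t),w.round(4),np.ptp(t,axis=0).round(3))
m=(hsv[...,0]>5)&(hsv[...,0]<20)&(hsv[...,1]>150); m[195:]&=True; m[240:]=0; m[:,60:]=0;m[:195]=0
ys,xs=np.nonzero(m); print("knob",onplane(c,(xs.mean(),ys.mean()),.09),np.median(cloud(c)[m],0))
if np.hypot(*(w-RED)[:2])<.006:
    g=RED+[0,0,.025]
    servo_line(g,q(Y),rate=.08)
    sleep(.3); print(current_clock(),current_position(),current_position()-RED)
    s=capture("side"); cv2.imwrite("pics/s1.png",s["image"][200:380,200:400].repeat(3,0).repeat(3,1))
    sleep(2.5); print(current_position(),current_clock())
    servo_line(RED+[0,0,.14],q(Y),rate=.12)
    print(current_clock())
```

```text
wrist red 526 [0.4592 0.262  0.089 ] [0.027 0.026 0.005]
knob [ 0.43661015 -0.00114506  0.09      ] [0.43652325 0.00743052 0.09766676]
6.1167 [0.45858534 0.26203386 0.11520329] [8.53444434e-05 3.38639371e-05 2.52032927e-02]
[0.45850409 0.26200094 0.11500866] 8.6667
9.775
```

View pics/s1.png

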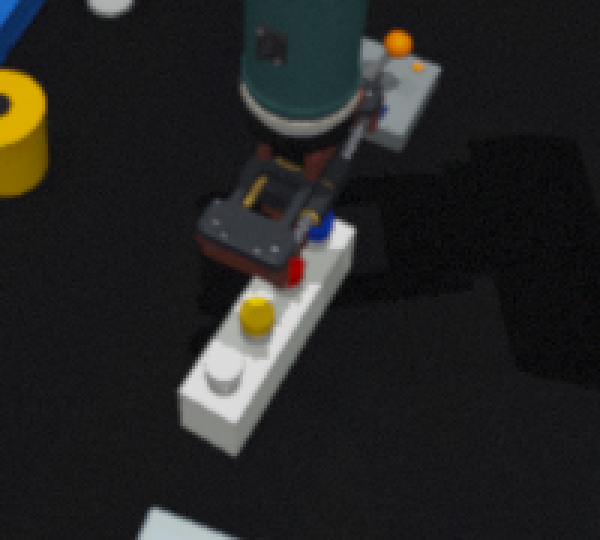

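Run:
```python
from h import *
move_ptp(MOUTH+[0,0,.17],q(Y))
sleep(.2)
c=capture("wrist"); cv2.imwrite("pics/w2.png",c["image"])
hsv=cv2.cvtColor(c["image"],cv2.COLOR_BGR2HSV).astype(int)
m=((hsv[...,0]>45)&(hsv[...,0]<80))&(hsv[...,1]>120)&(hsv[...,2]>80)
P=cloud(c); m&=(np.hypot(P[...,0]-MOUTH[0],P[...,1]-MOUTH[1])<.04)
t=P[m]; print(len(t),((t.min(0)+t.max(0))/2).round(4),np.ptp(t,axis=0).round(3))
ys,xs=np.nonzero(m); print(onplane(c,((xs.min()+xs.max())/2,(ys.min()+ys.max())/2),.06), current_position())
```

```text
424 [ 0.5461 -0.2925  0.0617] [0.04  0.041 0.007]
[ 0.54617072 -0.292599    0.06      ] [ 0.54527938 -0.29281152  0.23009909]
```

View pics/w2.png

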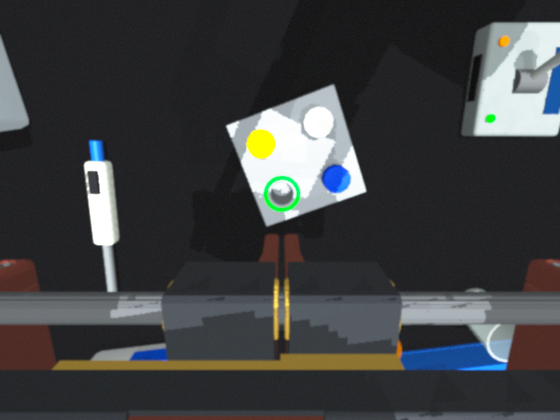

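The side view shows the hand over the red cap. The wrist view now shows the green ring at (282,194), and its measured position agrees to about 1 mm. I'll point at (.5457,-.2927).

Run:
```python
from h import *
M=np.array([.5457,-.2927,.060])
servo_line(M+[0,0,.025],q(Y),rate=.09)
sleep(.3); print(current_clock(),current_position()-M)
c=capture("side"); cv2.imwrite("pics/s2.png",c["image"][90:270,230:430].repeat(3,0).repeat(3,1))
sleep(2.5); print(current_position()-M,current_clock(),current_force())
servo_line(M+[0,0,.17],q(Y),rate=.14)
B=np.array([.4622,-.0027]); ex=np.array([np.cos(Y-np.pi/2),np.sin(Y-np.pi/2)])
a=B-.062*ex
move_ptp([*a,.20],q(Y)); sleep(.2)
servo_line([*a,.078],q(Y),rate=.1)
sleep(.2)
c=capture("side"); cv2.imwrite("pics/s3.png",c["image"][130:310,230:430].repeat(3,0).repeat(3,1))
print(current_clock(),current_position(),current_force())
```

```text
14.1083 [ 7.75987380e-05 -4.92931622e-05  2.51937828e-02]
[-2.21556379e-05  1.91847095e-05  2.49952693e-02] 16.6583 [ 0.54439419 -0.02313021 -0.01958611]
20.9167 [0.40109978 0.00600069 0.07832106] [0.81750495 0.07148866 0.36047738]
```

View pics/s2.png

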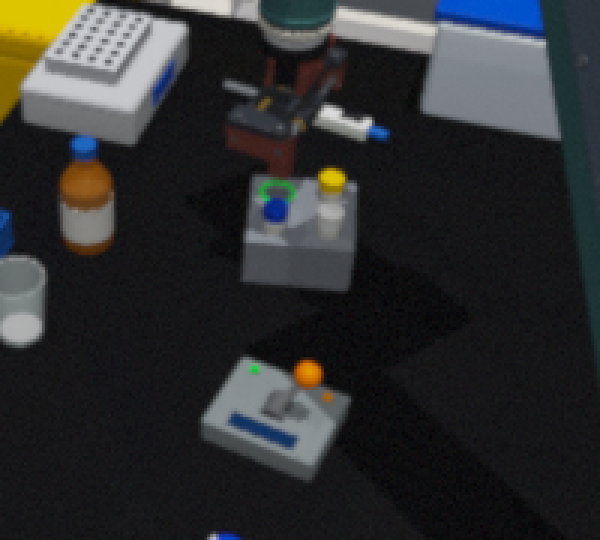

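View pics/s3.png

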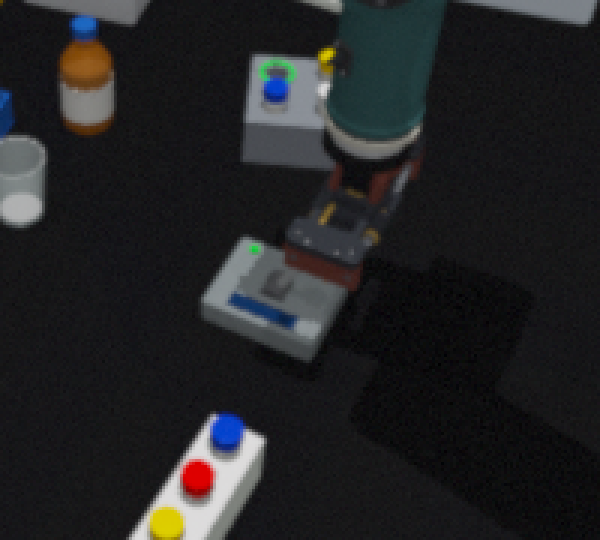

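The hand pointed at the ring without contact, and it's now on the robot side of the knob. Next I'll push.

Run:
```python
from h import *
B=np.array([.4622,-.0027]); ex=np.array([np.cos(Y-np.pi/2),np.sin(Y-np.pi/2)])
r=servo_line([*(B+.022*ex),.078],q(Y),rate=.04,contact_N=7)
p=current_position(); print(r,(p[:2]-B)@ex,p,current_force(),current_clock())
```

```text
True 0.010105044423428045 [ 0.47220836 -0.0040948   0.07735361] [ 0.10293998  0.57608497 -0.18128699] 22.55
```

It stopped at +10 mm, and I'd predicted +11 mm at the stop. I'll push once more to confirm, then draw clear and look.

Run:
```python
from h import *
B=np.array([.4622,-.0027]); ex=np.array([np.cos(Y-np.pi/2),np.sin(Y-np.pi/2)])
r=servo_line([*(B+.022*ex),.078],q(Y),rate=.02,contact_N=9)
p=current_position(); print(r,(p[:2]-B)@ex,current_force(),current_clock())
servo_line([*(B-.045*ex),.078],q(Y),rate=.1)
servo_line([*(B-.045*ex),.22],q(Y),rate=.14)
goto_joints([1.148,.359,1.51,0,1.272,-.115]); sleep(.3)
for n in("top","side"):
    c=capture(n); hsv=cv2.cvtColor(c["image"],cv2.COLOR_BGR2HSV).astype(int); P=cloud(c)
    m=(hsv[...,0]>4)&(hsv[...,0]<20)&(hsv[...,1]>140)&(np.hypot(P[...,0]-B[0],P[...,1]-B[1])<.06)&(P[...,2]>.06)
    ys,xs=np.nonzero(m); k=onplane(c,(xs.mean(),ys.mean()),.09); print(n,m.sum(),k,(k[:2]-B)@ex)
    cv2.imwrite(f"pics/{n}9.png",c["image"])
print(current_clock(),current_position())
```

```text
True 0.01002560446343371 [ 0.39722389 -1.07327487 -0.28588975] 22.9
top 45 [0.48586882 0.00221578 0.09      ] 0.022740052557031827
side 55 [ 0.4959614  -0.00843266  0.09      ] 0.03423232050530706
27.3583 [0.18216793 0.57210277 0.22272906]
```

View pics/top9.png

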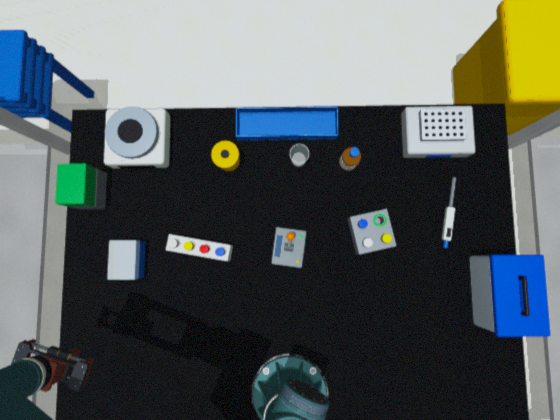

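View pics/side9.png

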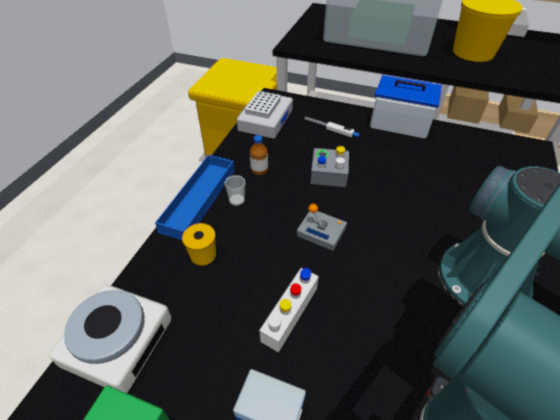

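The knob is on the far side in both views, but the readings disagree at 23 and 34 mm. Stray pixels such as the amber lamp may be in the top mask, so I'll re-measure without them.

Run:
```python
from h import *
B=np.array([.4622,-.0027]); ex=np.array([np.cos(Y-np.pi/2),np.sin(Y-np.pi/2)])
for n,(x,y) in dict(top=(291,237),side=(313,209)).items():
    c=capture(n); hsv=cv2.cvtColor(c["image"],cv2.COLOR_BGR2HSV).astype(int)
    m=(hsv[...,0]>4)&(hsv[...,0]<20)&(hsv[...,1]>140)&(hsv[...,2]>70); k=np.zeros_like(m); k[y-7:y+8,x-7:x+8]=1; m&=k
    ys,xs=np.nonzero(m); uv=(xs.mean(),ys.mean()); w=onplane(c,uv,.088); P=cloud(c)[m]
    print(n,m.sum(),np.round(uv,1),w,(w[:2]-B)@ex,P[:,2].max(),"depth:",(np.median(P,0)[:2]-B)@ex)
    cv2.imwrite(f"pics/{n}10.png",cv2.resize(c["image"][y-30:y+30,x-30:x+30],(480,480),interpolation=cv2.INTER_CUBIC))
```

```text
top 41 [290.1 235.8] [ 0.49422295 -0.00725778  0.088     ] 0.032345676028736246 1.291972795723028 depth: 0.03128956104539744
side 71 [312.7 207.3] [ 0.49817757 -0.01251855  0.088     ] 0.03700209431154953 0.10228736729565804 depth: 0.03596719581582205
```

View pics/top10.png

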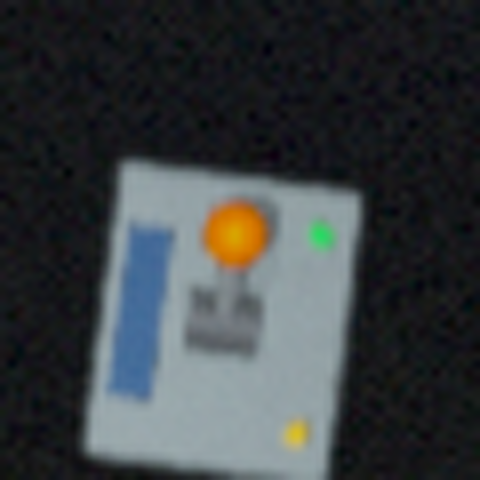

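With the lamp left out, the knob reads +32 mm (top) and +37 mm (side), either side of the expected +34 mm. The second push also met a hard stop without moving. Nothing else has shifted, so I'll hand in.

```bash
python3 -c "
from h import *
print(current_clock(),current_qvel()); close_job()"
```

```text
27.4583 [ 0.00360006  0.00142464 -0.00264868  0.00075574  0.00106977  0.00060254]
the job is handed in; nothing more can be done
```

I did all three steps in the order asked and handed the job in at 27.5 s; no verdict was reported.

- **Red-capped tube:** I held the shut fingertips still 25 mm above the middle of the cap for over 2.5 s. Two camera views and the rack's geometry put the cap within about 2 mm of where I aimed; the side view read about 3 mm off.
- **Green-ringed hole:** I held the fingertips 25 mm above its mouth for over 2.5 s. The wrist and top cameras agreed to about 3 mm. The side camera was up to about 1 cm off, and I didn't use it.
- **Lever:** I pushed it until it stopped. A second push met firm resistance with no further movement. I then returned the arm to its start pose, clear of everything.

**Checks that disagreed:**
- **Knob position:** my first reading of the final position was 23 mm (top) against 34 mm (side), because the top mask had most likely picked up the amber lamp. Measured again without it, the knob is at +32 mm and +37 mm, where full travel is +34 mm.
- **Network errors:** a network once reported the carrier as the lever knob, and I didn't use that.

In the last pictures, everything else stands where it did at the start.

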